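# Seat the turntable bearing cup square

### The arm

A 7-joint arm with a two-finger parallel gripper is mounted at the origin on the work surface. World frame = base frame: x ahead of the robot, y to its left, z up, the work surface at z = 0. Lengths are in m, angles in rad, forces in N, time in s.
With the tool pointing down it reaches from about 0.35 to 0.9 m from the base axis. Payload 8.1 kg.
Tool frame: the origin (TCP) lies at the very end of the fingers, on their centre line; the grasp point (between the pads) lies 19 mm behind it; z points along the fingers, y is the line along which they close (so a half turn about z gives the same grasp; the last joint's range is limited). The gripper opens to 85 mm and grips with 20 to 120 N. Pads are 22 mm wide; open, the fingers measure 114 mm over their backs; the gripper's body (76 mm by 85 mm) begins 54 mm behind the grasp point. The pads swing forward as they close: fully open they stand 13 mm farther back than shut.
Start: joints at [1.192, 0.434, 0.025, 1.573, -0.012, 1.134, -0.075], TCP at [0.17, -0.601, 0.231] pointing down, gripper open.
Joint ranges: [-2.62, 2.62], [-0.44, 2.09], [-1.27, 1.32], [0.08, 2.57], [-1.32, 4.46], [0.12, 2], [-2.74, 2.74]. Speed limits (rad/s): [2.22, 2.22, 3.01, 3.01, 3.14, 3.14, 3.14].

### API

Orientations are given as a unit quaternion [x, y, z, w].
In Python, from workcell import env gives the robot as it stands. The module is installed in compiled form; this text tells all that it offers.
- The arm moves only by the tool apply_moves, never from a script. Its argument "series" is a list that holds one entry, the list of rows, each a list of 4 numbers: the shift along the tool's x, y, z in cm, then the turn about the tool's z in rad. In form: [[[tx, ty, tz, yaw], ...]]. A call has 1 to 20 rows; each row is the pose to reach, as a shift and turn from the pose commanded when the call began, along the tool's axes at that moment; what a row does not reach only later rows make up. A row lasts 1/12 s, in which the tool goes at most 41.7 mm and 7.16 degrees, less where a joint would pass 70% of its speed; a pose out of reach is approached as far as the arm can. A call with a gripper value outside its range is refused whole. "hand" is the closure, from 0 (fully open) to 1 (shut), set as the call begins (left out, the last holds). The fingers move at their own pace and stop on an object; "newtons" is the grip in N (left out, the last holds). Time passes only in rows, so rows that repeat a pose let the fingers close. It gives the time, the measured TCP pose, the force, the opening and the grip force at its end, in the units of the state.
- env.state(): the state, without advancing time (a new reading comes with each control period).
- env.camera(name): name is "side" or "top"; returns a dict with "img" (384x512x3 uint8, red, green, blue), "K" (3x3 intrinsics, pixels), "world_to_cam" (4x4, takes a point from world to camera coordinates). Camera axes: x right, y down, z forward; pixel columns grow to the right and rows downward; lengths in m; the calibration is good to about 2 mm. A picture is of the moment at which its call begins. There is no depth.
- env.finish_job(): hands the job in; it is judged then, once.
Trained networks look in a picture, given as the dict that the camera call returned (one of the last four; its "shot" number tells which), for a name from the list of things; names that differ only in an ending like _2 or _b are one class to them, and where a whole thing is asked for, a point or a joint stands for the part that bears it (a point fixed in the world has none). Each returns a list of dicts, best first, with "conf" (0 to 1); they miss things now and then, are a little off and sometimes report something else, mostly with a low value. They report only what shows in the picture. A call takes as long as a camera call.
- env.look_for(thing, picture): "centre" ([x, y, z] in m, in the coordinates of the camera as it stood for that picture, good to about 4 mm: the middle of the surface that is visible of it).
- env.outline_of(thing, picture): "pixels" (384x512 bool, what is visible of it).
- env.landmark_of(thing, picture): "centre" ([x, y, z] in m, in the coordinates of the camera as it stood for that picture, good to about 4 mm: a listed point, or the origin of a listed thing).
The state is a dict: "t": time; "joint_pos": joint angles; "joint_vel": joint speeds; "joint_efforts": joint torques, N m; "ee_pos": TCP position; "orientation": TCP orientation; "contact_force": force on the tool from outside, world axes, zero at the start; "wrist_torque": the same for the moment, N m; "opening": finger opening in m; "grip_force": force on a finger pad.
Only numpy, scipy, OpenCV 4.12 (cv2) and the standard library are available. Lean on these libraries where they do the work, as an engineer would, in place of code of your own. Each camera call takes 0.05 s, during which the arm holds its last target. There are 200 camera calls.

### The job

The flanged bearing cup has been started in the bore of the red turntable housing. Press it fully home, until its flange lies flat on the housing's face all round, working round the rim from side to side so that it enters square and is never cocked by more than 5 degrees. Leave the other things on the bench where they are.

Things in the scene. Friction and masses are not known exactly. Their poses are not given: they have to be found in the camera images.
- housing: red square turntable housing block, 200 x 200 x 70 mm tall, bolted to the bench, with a 148 mm round vertical bore in its middle; it may be turned about the vertical. Origin at the centre of its underside, z up; its top face is 70 mm above. Bolt heads 5 mm high, 16 mm across, stand at the top face's four corners, 85 mm from the middle along each side.
- cup: flanged bearing cup: a steel sleeve 36 mm long under a brass-coloured flange ring, part-way in the bore and a little tilted. Flange 170 mm outside diameter, 124 mm inside (open right through), 10 mm thick. Origin on the cup's axis in the plane of the flange's underside, z up along the axis. It starts 20 to 26 mm above the housing's face, tilted up to 3 degrees; home, it is level with the face.
- cup_top (a point): point on the cup's axis in the plane of the flange's top surface (the surface to press, 62 to 85 mm out from this point), z up along the axis. The fit drags, so the cup stays as left. Pressing one side lowers that side while the opposite side keeps about its height, so the middle sinks half as far and the cup tilts. It yields to 3 to 8 N at speeds up to 60 mm/s.
- bore_mouth (a point): centre of the bore's mouth in the plane of the housing's top face, 70 mm above the bench. The flange's underside rests on this face when the cup is home; it can go no lower.
- mallet: hammer, 260 mm long, lying loose along its own x axis, a bystander to be left alone. Origin near the middle of its length.
- wrench: steel wrench, 200 mm long, lying loose along its own x axis, a bystander to be left alone. Origin near the middle of its length.
- screwdriver: screwdriver, 200 mm long, lying loose along its own x axis, a bystander to be left alone. Origin near the middle of its length.
- race: plain steel bearing ring, 90 mm outside diameter, 22 mm high, standing loose, a bystander to be left alone. Origin at the centre of its underside.
- grease: round can with a yellow label, 80 mm diameter, 100 mm high, standing loose, a bystander to be left alone. Origin at the centre of its underside.
- oil: white bottle with a red cap, 60 mm diameter, 150 mm high, standing loose, a bystander to be left alone. Origin at the centre of its underside.
- tray: blue open parts tray, 140 x 200 x 40 mm, standing loose, a bystander to be left alone. Origin at the centre of its underside.

How it is judged:
By the outcome, as a careful person would: the job done as asked, in the order asked, and still so for the second after the job is handed in, with the robot touching nothing.
It also fails if it takes over 51 s, if anything falls off the work surface, if the arm or the gripper's body presses on something with over 40 N, if the wrist force passes 120 N, or if a joint passes its speed limit or range.

## Working session

There is one attempt and no reset: what is moved stays moved. The work goes in short steps, Python scripts to look and compute and a tool call to move; the robot and the scene stay as the last step left them, time stands still between calls to the robot, and variables do not carry over. Pictures are saved under pics/ and viewed, at most 10 in all, crops included, and the job is handed in when it is done.

Besides the shell and the picture viewer there is one more tool, called after "Call:" by a JSON object that holds its "name" and its "arguments", one argument or row to a line. apply_moves: Moves the arm, as the interface text tells. Its arguments: {"type":"object","properties":{"series":{"type":"array","items":{"type":"array","items":{"type":"array","items":{"type":"number"}}}},"hand":{"type":"number"},"newtons":{"type":"number"}},"required":["series"]}

```bash
mkdir -p pics; cat > h.py <<'E'
from workcell import env
import numpy as np, cv2
def w(p,c): 
    M=np.linalg.inv(c["world_to_cam"]); return (M@np.r_[p,1])[:3]
E
python3 - <<'E'
from h import *
for n in("side","top"):
    c=env.camera(n); cv2.imwrite(f"pics/{n}0.png",c["img"][:,:,::-1])
    for t in("cup_top","bore_mouth","cup","housing"):
        print(n,t,[(w(d["centre"],c).round(4),round(d["conf"],2)) for d in env.landmark_of(t,c)[:2]])
    for t in ("oil","grease","mallet"): print(n,t,[(w(d["centre"],c).round(3),round(d["conf"],2)) for d in env.landmark_of(t,c)[:1]])
s=env.state();print(s)
E
```

```text
side cup_top [(array([0.5519, 0.0653, 0.102 ]), 0.68), (array([0.4588, 0.2099, 0.004 ]), 0.63)]
side bore_mouth [(array([0.5526, 0.0686, 0.0709]), 0.64), (array([0.701 , 0.2952, 0.0015]), 0.22)]
side cup [(array([0.5525, 0.069 , 0.0921]), 0.82)]
side housing [(array([0.5518, 0.0651, 0.0024]), 0.64)]
side oil [(array([ 0.699,  0.292, -0.001]), 0.74)]
side grease [(array([ 0.71 , -0.307, -0.001]), 0.57)]
side mallet [(array([ 0.501,  0.482, -0.003]), 0.71)]
top cup_top [(array([0.5512, 0.0653, 0.1003]), 0.56)]
top bore_mouth [(array([0.5505, 0.0639, 0.0696]), 0.88)]
top cup [(array([0.5574, 0.065 , 0.0935]), 0.71)]
top housing [(array([ 0.5512,  0.0637, -0.0009]), 0.86)]
top oil [(array([0.704, 0.292, 0.002]), 0.73)]
top grease [(array([ 0.71 , -0.303, -0.006]), 0.68)]
top mallet [(array([ 0.501,  0.479, -0.   ]), 0.97)]
{'t': 0.8, 'joint_pos': array([ 1.19237295,  0.4344895 ,  0.02501085,  1.57317018, -0.01157478,
        1.13398661, -0.07514348]), 'joint_vel': array([ 0.00115552, -0.00021335,  0.00068166, -0.0006307 , -0.00022604,
        0.00050191,  0.00218422]), 'joint_efforts': array([-8.49413282e-04, -6.70231104e+01,  1.02398850e+00, -3.16555989e+01,
        1.57315069e-02,  1.95900509e-03,  8.20769492e-05]), 'ee_pos': array([ 0.17018372, -0.60142082,  0.23134106]), 'orientation': array([ 9.90513988e-01,  1.37411924e-01, -9.35450481e-06,  4.89130698e-05]), 'contact_force': array([-0.15825974, -0.45591339,  0.42007116]), 'wrist_torque': array([ 0.00244813,  0.00028311, -0.02040866]), 'grip_force': 0.0, 'opening': 0.08547733568730695}
```

```bash
python3 -c "
import cv2,numpy as np
cv2.imwrite('pics/both.png',cv2.resize(np.hstack([cv2.imread('pics/side0.png'),cv2.imread('pics/top0.png')]),(800,300)))"
```

```text
(no output)
```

View pics/both.png

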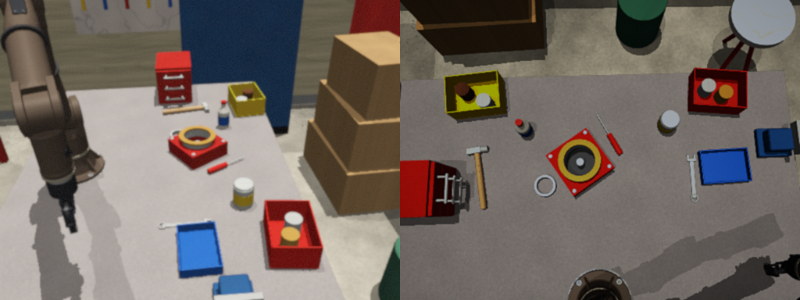

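The side view shows the housing with the cup about (197,140) in the left panel. The top view shows it about (580,162) in the right panel, with a clear path from the arm. The networks put the cup at about (0.551, 0.065). Next I shut the hand and move over it.

Call:
{"name": "apply_moves", "arguments": {
  "series": [
    [[54.8, -53.8, 0, 0], [54.8, -53.8, 0, 0], [54.8, -53.8, 0, 0], [54.8, -53.8, 0, 0], [54.8, -53.8, 0, 0], [54.8, -53.8, 0, 0], [54.8, -53.8, 0, 0], [54.8, -53.8, 0, 0], [54.8, -53.8, 0, 0], [54.8, -53.8, 0, 0], [54.8, -53.8, 0, 0], [54.8, -53.8, 0, 0], [54.8, -53.8, 0, 0], [54.8, -53.8, 0, 0], [54.8, -53.8, 0, 0], [54.8, -53.8, 0, 0], [54.8, -53.8, 0, 0], [54.8, -53.8, 0, 0], [54.8, -53.8, 0, 0], [54.8, -53.8, 0, 0]]
  ],
  "hand": 1
}}

```text
t: 2.47
ee_pos: [0.5524, 0.0712, 0.2313]
orientation: [0.99, 0.141, 0.001, -0.001]
contact_force: [-0.4, 0.0, 0.7]
opening: 0.0002
grip_force: 0.0
```

Call:
{"name": "apply_moves", "arguments": {
  "series": [
    [[0, 0, 3, 0], [3.5, 0, 6, 0], [7.4, 0, 9, 0], [7.4, 0, 11, 0], [7.4, 0, 11, 0], [7.4, 0, 11, 0], [7.4, 0, 11, 0]]
  ]
}}

```text
t: 3.05
ee_pos: [0.622, 0.0849, 0.1223]
orientation: [0.991, 0.137, 0.0, 0.0]
contact_force: [-0.9, -0.7, -0.6]
opening: 0.0004
grip_force: 0.0
```

```bash
python3 - <<'E'
from h import *
c=env.camera("side"); c2=env.camera("top")
f=lambda i,p:cv2.resize(i[p[1]-60:p[1]+60,p[0]-80:p[0]+80],(640,480),interpolation=2)
for c,n in((c,'s'),(c2,'t')):
    p=c["K"]@(c["world_to_cam"]@np.r_[.551,.065,.1,1])[:3];p=(p/p[2])[:2].astype(int);print(p)
    cv2.imwrite(f"pics/{n}1.png",f(c["img"],p)[:,:,::-1])
s=env.state();print(s["ee_pos"],s["orientation"],s["contact_force"])
a=np.hstack([cv2.imread(f'pics/{n}1.png') for n in 'st']);cv2.imwrite('pics/b1.png',cv2.resize(a,(800,300)))
E
```

```text
[251 172]
[228 205]
[0.62252848 0.08519384 0.12333162] [9.90548475e-01 1.37157552e-01 1.22667961e-03 1.38781251e-04] [-0.44843129 -0.73363122  1.01781711]
```

View pics/b1.png

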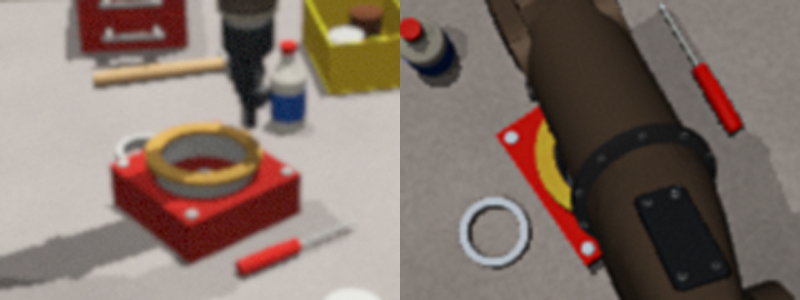

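The side crop shows the shut fingers at (250,110), just above the far (+x) rim, and the cup standing proud of the red block. I begin with gentle presses, to about 104 mm.

Call:
{"name": "apply_moves", "arguments": {
  "series": [
    [[0, 0, 0.8, 0], [0, 0, 1.2, 0], [0, 0, 1.5, 0], [0, 0, 1.7, 0], [0, 0, 1.7, 0]]
  ]
}}

```text
t: 3.57
ee_pos: [0.6218, 0.0855, 0.1038]
orientation: [0.991, 0.137, -0.0, 0.0]
contact_force: [-0.1, 0.9, 0.1]
opening: 0.0001
grip_force: 0.0
```

Call:
{"name": "apply_moves", "arguments": {
  "series": [
    [[0, 0, -1, 0], [-4, 0, -1, 0], [-8, 0, -1, 0], [-12, 0, -1, 0], [-14.8, 0, -1, 0], [-14.8, 0, -0.8, 0], [-14.8, 0, -0.4, 0], [-14.8, 0, 0, 0], [-14.8, 0, 0, 0]]
  ]
}}

```text
t: 4.32
ee_pos: [0.4813, 0.0457, 0.1042]
orientation: [0.991, 0.137, 0.001, -0.0]
contact_force: [0.3, -1.3, 1.5]
opening: -0.0001
grip_force: 0.6
```

Call:
{"name": "apply_moves", "arguments": {
  "series": [
    [[0, 0, -1, 0], [3.7, 3.7, -1, 0], [7.4, 7.4, -1, 0], [7.4, 7.4, -0.8, 0], [7.4, 7.4, -0.4, 0], [7.4, 7.4, 0, 0], [7.4, 7.4, 0, 0]]
  ]
}}

```text
t: 4.9
ee_pos: [0.5704, -0.005, 0.1035]
orientation: [0.99, 0.138, -0.001, -0.0]
contact_force: [-1.0, -0.5, -0.4]
opening: -0.0001
grip_force: 0.0
```

Call:
{"name": "apply_moves", "arguments": {
  "series": [
    [[0, 0, -1, 0], [0, -4, -1, 0], [0, -8, -1, 0], [0, -12, -1, 0], [0, -14.8, -1, 0], [0, -14.8, -0.8, 0], [0, -14.8, -0.4, 0], [0, -14.8, 0, 0], [0, -14.8, 0, 0]]
  ]
}}

```text
t: 5.65
ee_pos: [0.5306, 0.1351, 0.1038]
orientation: [0.991, 0.137, -0.001, 0.001]
contact_force: [0.2, -1.0, -0.2]
opening: -0.0001
grip_force: 0.0
```

Call:
{"name": "apply_moves", "arguments": {
  "series": [
    [[0, 0, 0.25, 0], [0, 0, 0.25, 0], [0, 0, 0.25, 0]]
  ]
}}

```text
t: 5.9
ee_pos: [0.531, 0.1358, 0.1016]
orientation: [0.991, 0.137, -0.0, 0.0]
contact_force: [-0.3, 0.3, -0.6]
opening: 0.0
grip_force: 0.0
```

Call:
{"name": "apply_moves", "arguments": {
  "series": [
    [[0, 0, -1, 0], [0, 4, -1, 0], [0, 8, -1, 0], [0, 12, -1, 0], [0, 14.8, -1, 0], [0, 14.8, -0.8, 0], [0, 14.8, -0.4, 0], [0, 14.8, 0, 0], [0, 14.8, 0, 0]]
  ]
}}

```text
t: 6.65
ee_pos: [0.5712, -0.0047, 0.1018]
orientation: [0.99, 0.138, 0.0, -0.0]
contact_force: [-0.0, -0.3, 0.3]
opening: -0.0002
grip_force: 0.1
```

Call:
{"name": "apply_moves", "arguments": {
  "series": [
    [[0, 0, -1, 0], [3.7, -3.7, -1, 0], [7.4, -7.4, -1, 0], [7.4, -7.4, -0.8, 0], [7.4, -7.4, -0.4, 0], [7.4, -7.4, 0, 0], [7.4, -7.4, 0, 0]]
  ]
}}

```text
t: 7.23
ee_pos: [0.6211, 0.0859, 0.1012]
orientation: [0.99, 0.138, -0.001, 0.0]
contact_force: [-0.1, -0.1, -0.9]
opening: -0.0002
grip_force: 0.0
```

Call:
{"name": "apply_moves", "arguments": {
  "series": [
    [[0, 0, -1, 0], [-4, 0, -1, 0], [-8, 0, -1, 0], [-12, 0, -1, 0], [-14.8, 0, -1, 0], [-14.8, 0, -0.8, 0], [-14.8, 0, -0.4, 0], [-14.8, 0, 0, 0], [-14.8, 0, 0, 0]]
  ]
}}

```text
t: 7.98
ee_pos: [0.4808, 0.0448, 0.1018]
orientation: [0.991, 0.137, 0.0, 0.0]
contact_force: [-1.3, -1.2, 2.6]
opening: 0.0004
grip_force: 1.3
```

S, on the base side, seems to be the high side. I press on there.

Call:
{"name": "apply_moves", "arguments": {
  "series": [
    [[0, 0, 0.25, 0], [0, 0, 0.25, 0], [0, 0, 0.25, 0]]
  ]
}}

```text
t: 8.23
ee_pos: [0.4807, 0.0455, 0.0992]
orientation: [0.991, 0.137, 0.0, -0.0]
contact_force: [0.2, -0.8, -0.0]
opening: -0.0
grip_force: 0.3
```

Call:
{"name": "apply_moves", "arguments": {
  "series": [
    [[0, 0, -1, 0], [3.7, 3.7, -1, 0], [7.4, 7.4, -1, 0], [7.4, 7.4, -0.8, 0], [7.4, 7.4, -0.4, 0], [7.4, 7.4, 0, 0], [7.4, 7.4, 0, 0]]
  ]
}}

```text
t: 8.82
ee_pos: [0.5707, -0.0051, 0.0989]
orientation: [0.99, 0.138, -0.0, -0.0]
contact_force: [-0.2, 0.3, 0.5]
opening: 0.0001
grip_force: 0.0
```

Call:
{"name": "apply_moves", "arguments": {
  "series": [
    [[0, 0, -1, 0], [0, -4, -1, 0], [0, -8, -1, 0], [0, -12, -1, 0], [0, -14.8, -1, 0], [0, -14.8, -0.8, 0], [0, -14.8, -0.4, 0], [0, -14.8, 0, 0], [0, -14.8, 0, 0]]
  ]
}}

```text
t: 9.57
ee_pos: [0.5307, 0.1357, 0.0991]
orientation: [0.991, 0.137, -0.0, 0.0]
contact_force: [-0.5, -0.5, -1.2]
opening: 0.0
grip_force: 0.0
```

Call:
{"name": "apply_moves", "arguments": {
  "series": [
    [[0, 0, -1, 0], [3.7, 3.7, -1, 0], [7.4, 7.4, -1, 0], [7.4, 7.4, -0.8, 0], [7.4, 7.4, -0.4, 0], [7.4, 7.4, 0, 0], [7.4, 7.4, 0, 0]]
  ]
}}

```text
t: 10.15
ee_pos: [0.6217, 0.0848, 0.099]
orientation: [0.991, 0.137, -0.001, 0.0]
contact_force: [-0.4, -1.0, -0.2]
opening: -0.0001
grip_force: 0.0
```

Call:
{"name": "apply_moves", "arguments": {
  "series": [
    [[0, 0, 0.12, 0], [0, 0, 0.25, 0]]
  ]
}}

```text
t: 10.32
ee_pos: [0.6215, 0.0858, 0.0974]
orientation: [0.99, 0.138, -0.0, 0.0]
contact_force: [-2.4, -1.9, 6.2]
opening: -0.0001
grip_force: 2.9
```

```bash
python3 - <<'E'
from h import *
for n in("side","side","top"):
    c=env.camera(n)
    for t in("cup_top","cup","bore_mouth"):
        print(n,t,[(w(d["centre"],c).round(4),round(d["conf"],2)) for d in env.landmark_of(t,c)[:1]])
    if n=="side":
        p=c["K"]@(c["world_to_cam"]@np.r_[.551,.065,.1,1])[:3];p=(p/p[2])[:2].astype(int)
        cv2.imwrite("pics/s2.png",cv2.resize(c["img"][p[1]-38:p[1]+38,p[0]-50:p[0]+50],(800,600),interpolation=2)[:,:,::-1])
print(env.state()["contact_force"],env.state()["ee_pos"])
E
```

```text
side cup_top [(array([0.5484, 0.0651, 0.0983]), 0.76)]
side cup [(array([0.5531, 0.0694, 0.086 ]), 0.75)]
side bore_mouth [(array([0.5542, 0.063 , 0.071 ]), 0.6)]
side cup_top [(array([0.5502, 0.0623, 0.1006]), 0.69)]
side cup [(array([0.5502, 0.0646, 0.0884]), 0.84)]
side bore_mouth [(array([0.5515, 0.0627, 0.0709]), 0.71)]
top cup_top [(array([ 0.6743, -0.0594, -0.0026]), 0.42)]
top cup []
top bore_mouth [(array([ 0.4771, -0.4032,  0.0028]), 0.58)]
[-2.12823847  0.65966507  2.8668102 ] [0.6220901  0.08598924 0.09678018]
```

View pics/s2.png

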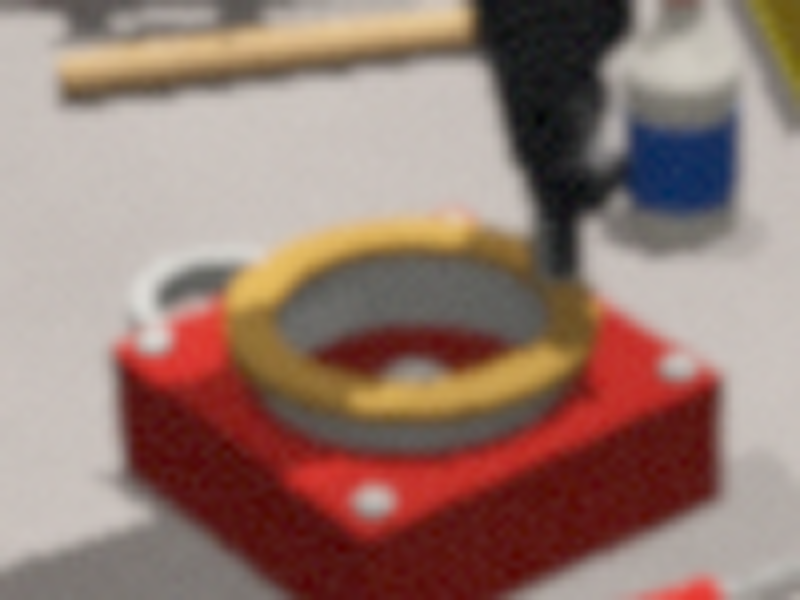

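The finger stands on the right-hand rim at about (555,275) and is clearly in contact, with a peak of 6 N at 97 mm. The cup is nearly level. I carry on round, ending each press in motion so that the force shows contact.

Call:
{"name": "apply_moves", "arguments": {
  "series": [
    [[0, 0, -1, 0], [-4, 0, -1, 0], [-8, 0, -1, 0], [-12, 0, -1, 0], [-14.8, 0, -1, 0], [-14.8, 0, -0.8, 0], [-14.8, 0, -0.4, 0], [-14.8, 0, -0.2, 0], [-14.8, 0, 0, 0]]
  ]
}}

```text
t: 11.67
ee_pos: [0.4809, 0.0454, 0.097]
orientation: [0.991, 0.137, 0.0, 0.0]
contact_force: [-3.8, -3.2, 7.5]
opening: 0.0
grip_force: 3.8
```

Call:
{"name": "apply_moves", "arguments": {
  "series": [
    [[0, 0, -1, 0], [3.7, 3.7, -1, 0], [7.4, 7.4, -1, 0], [7.4, 7.4, -0.8, 0], [7.4, 7.4, -0.4, 0], [7.4, 7.4, -0.2, 0], [7.4, 7.4, 0, 0]]
  ]
}}

```text
t: 12.25
ee_pos: [0.5712, -0.0048, 0.0966]
orientation: [0.99, 0.138, -0.0, -0.0]
contact_force: [2.8, -2.3, 4.8]
opening: -0.0
grip_force: 3.1
```

Call:
{"name": "apply_moves", "arguments": {
  "series": [
    [[0, 0, -1, 0], [0, -4, -1, 0], [0, -8, -1, 0], [0, -12, -1, 0], [0, -14.8, -1, 0], [0, -14.8, -0.8, 0], [0, -14.8, -0.4, 0], [0, -14.8, -0.2, 0], [0, -14.8, 0, 0]]
  ]
}}

```text
t: 13.0
ee_pos: [0.531, 0.1353, 0.0968]
orientation: [0.991, 0.137, -0.0, 0.0]
contact_force: [-1.3, 1.3, 6.1]
opening: -0.0001
grip_force: 3.2
```

Call:
{"name": "apply_moves", "arguments": {
  "series": [
    [[0, 0, 0.2, 0], [0, 0, 0.35, 0], [0, 0, 0.35, 0], [0, 0, -0.7, 0], [0, 4, -0.7, 0], [0, 8, -0.7, 0], [0, 12, -0.7, 0], [0, 14.8, -0.7, 0], [0, 14.8, -0.4, 0], [0, 14.8, -0.1, 0], [0, 14.8, 0.2, 0], [0, 14.8, 0.35, 0], [0, 14.8, 0.35, 0]]
  ]
}}

```text
t: 14.08
ee_pos: [0.5714, -0.0049, 0.0937]
orientation: [0.99, 0.138, 0.0, 0.0]
contact_force: [0.4, -1.0, 1.7]
opening: 0.0
grip_force: 0.8
```

Call:
{"name": "apply_moves", "arguments": {
  "series": [
    [[0, 0, -1, 0], [3.7, -3.7, -1, 0], [7.4, -7.4, -1, 0], [7.4, -7.4, -0.7, 0], [7.4, -7.4, -0.3, 0], [7.4, -7.4, 0, 0], [7.4, -7.4, 0.35, 0], [7.4, -7.4, 0.35, 0], [7.4, -7.4, -0.7, 0], [3.4, -7.4, -0.7, 0], [-0.6, -7.4, -0.7, 0], [-4.6, -7.4, -0.7, 0], [-7.4, -7.4, -0.7, 0], [-7.4, -7.4, -0.4, 0], [-7.4, -7.4, -0.1, 0], [-7.4, -7.4, 0.2, 0], [-7.4, -7.4, 0.35, 0], [-7.4, -7.4, 0.35, 0]]
  ]
}}

```text
t: 15.58
ee_pos: [0.4805, 0.0447, 0.0897]
orientation: [0.991, 0.137, -0.0, 0.0]
contact_force: [-1.0, -1.2, 1.2]
opening: -0.0003
grip_force: 0.7
```

```bash
python3 - <<'E'
from h import *
for n in("side","side"):
    c=env.camera(n)
    for t in("cup_top","cup","bore_mouth"):
        print(n,t,[(w(d["centre"],c).round(4),round(d["conf"],2)) for d in env.landmark_of(t,c)[:1]])
p=c["K"]@(c["world_to_cam"]@np.r_[.551,.065,.1,1])[:3];p=(p/p[2])[:2].astype(int)
cv2.imwrite("pics/s3.png",cv2.resize(c["img"][p[1]-38:p[1]+38,p[0]-50:p[0]+50],(800,600),interpolation=2)[:,:,::-1])
E
```

```text
side cup_top [(array([0.5514, 0.0631, 0.0888]), 0.57)]
side cup [(array([0.5508, 0.0707, 0.0809]), 0.95)]
side bore_mouth [(array([0.5542, 0.0634, 0.0701]), 0.83)]
side cup_top [(array([0.5534, 0.0623, 0.091 ]), 0.9)]
side cup [(array([0.5484, 0.0682, 0.0793]), 0.75)]
side bore_mouth [(array([0.5496, 0.0658, 0.0728]), 0.58)]
```

View pics/s3.png

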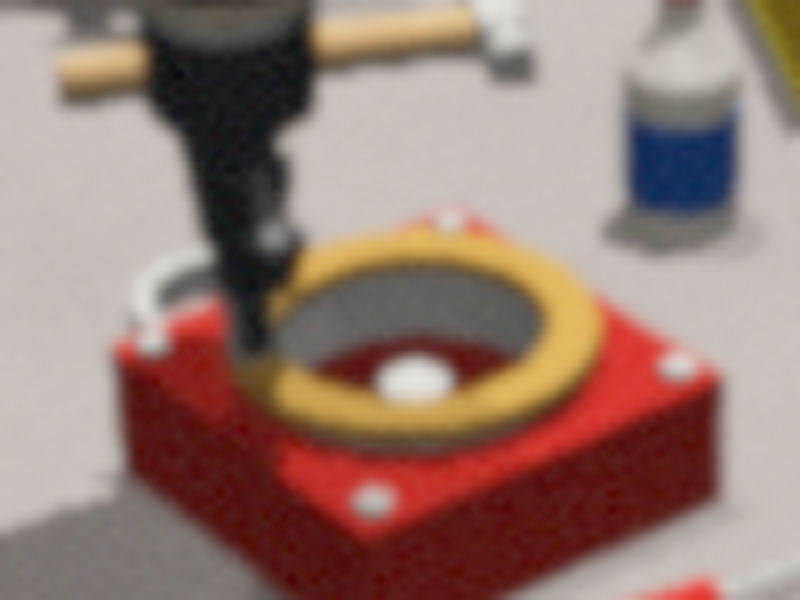

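The finger is at (250,355) on the S rim. The flange is level and about 10 mm proud, close to the face all round. I continue.

Call:
{"name": "apply_moves", "arguments": {
  "series": [
    [[0, 0, -1, 0], [3.7, 3.7, -1, 0], [7.4, 7.4, -1, 0], [7.4, 7.4, -0.7, 0], [7.4, 7.4, -0.3, 0], [7.4, 7.4, 0, 0], [7.4, 7.4, 0.35, 0], [7.4, 7.4, 0.35, 0], [7.4, 7.4, -0.7, 0], [7.4, 3.4, -0.7, 0], [7.4, -0.6, -0.7, 0], [7.4, -4.6, -0.7, 0], [7.4, -7.4, -0.7, 0], [7.4, -7.4, -0.4, 0], [7.4, -7.4, -0.1, 0], [7.4, -7.4, 0.2, 0], [7.4, -7.4, 0.35, 0], [7.4, -7.4, 0.35, 0]]
  ]
}}

```text
t: 17.48
ee_pos: [0.5309, 0.136, 0.0865]
orientation: [0.991, 0.137, 0.0, -0.0]
contact_force: [-0.2, 1.3, 1.8]
opening: 0.0003
grip_force: 1.2
```

Call:
{"name": "apply_moves", "arguments": {
  "series": [
    [[0, 0, -1, 0], [3.7, 3.7, -1, 0], [7.4, 7.4, -1, 0], [7.4, 7.4, -0.7, 0], [7.4, 7.4, -0.3, 0], [7.4, 7.4, 0, 0], [7.4, 7.4, 0.35, 0], [7.4, 7.4, 0.35, 0], [7.4, 7.4, -0.7, 0], [3.4, 7.4, -0.7, 0], [-0.6, 7.4, -0.7, 0], [-4.6, 7.4, -0.7, 0], [-7.4, 7.4, -0.7, 0], [-7.4, 7.4, -0.4, 0], [-7.4, 7.4, -0.1, 0], [-7.4, 7.4, 0.2, 0], [-7.4, 7.4, 0.35, 0], [-7.4, 7.4, 0.35, 0]]
  ]
}}

```text
t: 18.98
ee_pos: [0.4801, 0.0458, 0.0827]
orientation: [0.99, 0.138, -0.0, 0.0]
contact_force: [-1.4, -0.6, 1.2]
opening: 0.0003
grip_force: 0.9
```

Call:
{"name": "apply_moves", "arguments": {
  "series": [
    [[0, 0, -1, 0], [3.7, 3.7, -1, 0], [7.4, 7.4, -1, 0], [7.4, 7.4, -0.7, 0], [7.4, 7.4, -0.3, 0], [7.4, 7.4, 0, 0], [7.4, 7.4, 0.2, 0], [7.4, 7.4, 0.3, 0], [7.4, 7.4, 0.3, 0]]
  ]
}}

```text
t: 19.73
ee_pos: [0.5715, -0.0049, 0.0806]
orientation: [0.99, 0.138, 0.001, 0.0]
contact_force: [2.1, -1.4, 2.8]
opening: 0.0002
grip_force: 1.4
```

Call:
{"name": "apply_moves", "arguments": {
  "series": [
    [[0, 0, 0.05, 0], [0, 0, 0.1, 0], [0, 0, 0.1, 0], [0, 0, 0.1, 0]]
  ]
}}

```text
t: 20.07
ee_pos: [0.5715, -0.0049, 0.0799]
orientation: [0.99, 0.138, 0.001, -0.0]
contact_force: [1.0, -2.8, 8.7]
opening: 0.0001
grip_force: 4.2
```

E is bottomed (force rising at 79.9 mm). I press the other three sides a little past nominal.

Call:
{"name": "apply_moves", "arguments": {
  "series": [
    [[0, 0, -1.2, 0], [0, -4, -1.2, 0], [0, -8, -1.2, 0], [0, -12, -1.2, 0], [0, -14.8, -1.2, 0], [0, -14.8, -0.8, 0], [0, -14.8, -0.4, 0], [0, -14.8, -0.1, 0], [0, -14.8, 0.1, 0], [0, -14.8, 0.1, 0], [0, -14.8, 0.1, 0]]
  ]
}}

```text
t: 20.98
ee_pos: [0.5305, 0.1375, 0.0794]
orientation: [0.991, 0.137, 0.0, -0.001]
contact_force: [-7.5, 4.9, 19.3]
opening: 0.0002
grip_force: 10.1
```

Call:
{"name": "apply_moves", "arguments": {
  "series": [
    [[0, 0, -1.2, 0], [3.7, 3.7, -1.2, 0], [7.4, 7.4, -1.2, 0], [7.4, 7.4, -0.8, 0], [7.4, 7.4, -0.4, 0], [7.4, 7.4, -0.1, 0], [7.4, 7.4, 0, 0], [7.4, 7.4, 0, 0], [7.4, 7.4, 0, 0]]
  ]
}}

```text
t: 21.73
ee_pos: [0.6242, 0.082, 0.0796]
orientation: [0.991, 0.136, 0.002, 0.002]
contact_force: [3.5, -6.1, 13.3]
opening: -0.0001
grip_force: 6.3
```

Call:
{"name": "apply_moves", "arguments": {
  "series": [
    [[0, 0, -1.2, 0], [-4, 0, -1.2, 0], [-8, 0, -1.2, 0], [-12, 0, -1.2, 0], [-14.8, 0, -1.2, 0], [-14.8, 0, -0.8, 0], [-14.8, 0, -0.4, 0], [-14.8, 0, -0.1, 0], [-14.8, 0, 0, 0], [-14.8, 0, 0, 0], [-14.8, 0, 0, 0]]
  ]
}}

```text
t: 22.65
ee_pos: [0.4796, 0.0451, 0.0791]
orientation: [0.991, 0.137, -0.001, 0.001]
contact_force: [-12.3, -4.4, 32.7]
opening: 0.0
grip_force: 16.4
```

Call:
{"name": "apply_moves", "arguments": {
  "series": [
    [[0, 0, -1.2, 0], [3.7, 3.7, -1.2, 0], [7.4, 7.4, -1.2, 0], [7.4, 7.4, -0.8, 0], [7.4, 7.4, -0.4, 0], [7.4, 7.4, -0.1, 0], [7.4, 7.4, 0, 0], [7.4, 7.4, 0, 0], [7.4, 7.4, 0, 0]]
  ]
}}

```text
t: 23.4
ee_pos: [0.5744, -0.007, 0.0796]
orientation: [0.991, 0.137, 0.003, 0.001]
contact_force: [4.1, -7.2, 11.7]
opening: 0.0002
grip_force: 6.1
```

Call:
{"name": "apply_moves", "arguments": {
  "series": [
    [[0, 0, -1.2, 0], [0, -4, -1.2, 0], [0, -8, -1.2, 0], [0, -12, -1.2, 0], [0, -14.8, -1.2, 0], [0, -14.8, -0.8, 0], [0, -14.8, -0.4, 0], [0, -14.8, -0.1, 0], [0, -14.8, 0, 0], [0, -14.8, 0, 0], [0, -14.8, 0, 0]]
  ]
}}

```text
t: 24.32
ee_pos: [0.5303, 0.138, 0.0793]
orientation: [0.991, 0.137, -0.0, -0.001]
contact_force: [-10.6, 5.0, 22.8]
opening: -0.0002
grip_force: 11.5
```

All four sides are firm. I touch N once more, then retract straight up and clear.

Call:
{"name": "apply_moves", "arguments": {
  "series": [
    [[0, 0, -1.2, 0], [3.7, 3.7, -1.2, 0], [7.4, 7.4, -1.2, 0], [7.4, 7.4, -0.8, 0], [7.4, 7.4, -0.4, 0], [7.4, 7.4, -0.1, 0], [7.4, 7.4, 0, 0], [7.4, 7.4, 0, 0], [7.4, 7.4, 0, 0]]
  ]
}}

```text
t: 25.07
ee_pos: [0.6246, 0.0819, 0.0796]
orientation: [0.991, 0.136, 0.002, 0.002]
contact_force: [2.3, -6.2, 13.2]
opening: -0.0
grip_force: 6.8
```

Call:
{"name": "apply_moves", "arguments": {
  "series": [
    [[0, 0, -4, 0], [0, 0, -8, 0], [0, 0, -12, 0], [0, 0, -15, 0], [0, 4, -15, 0], [0, 8, -15, 0], [0, 12, -15, 0], [0, 16, -15, 0], [0, 20, -15, 0], [0, 24, -15, 0], [0, 26, -15, 0], [0, 26, -15, 0], [0, 26, -15, 0]]
  ]
}}

```text
t: 26.15
ee_pos: [0.6919, -0.1669, 0.2266]
orientation: [0.991, 0.136, -0.001, -0.0]
contact_force: [-0.3, -0.2, 0.1]
opening: 0.0001
grip_force: 0.0
```

```bash
python3 - <<'E'
from h import *
I=[]
for n in("side","top"):
    c=env.camera(n)
    for t in("cup_top","cup","bore_mouth"):
        print(n,t,[(w(d["centre"],c).round(4),round(d["conf"],2)) for d in env.landmark_of(t,c)[:1]])
    p=c["K"]@(c["world_to_cam"]@np.r_[.551,.065,.1,1])[:3];p=(p/p[2])[:2].astype(int)
    I.append(cv2.resize(c["img"][p[1]-50:p[1]+50,p[0]-50:p[0]+50],(400,400),interpolation=2)[:,:,::-1])
cv2.imwrite("pics/f.png",np.hstack(I)); print(env.state()["ee_pos"],env.state()["t"])
E
```

```text
side cup_top [(array([0.5489, 0.0646, 0.0798]), 0.64)]
side cup []
side bore_mouth [(array([0.5529, 0.0624, 0.0684]), 0.87)]
top cup_top [(array([0.552 , 0.0633, 0.0801]), 0.72)]
top cup [(array([0.5582, 0.0612, 0.0686]), 0.69)]
top bore_mouth [(array([0.5504, 0.0617, 0.0704]), 0.78)]
[ 0.69299227 -0.16356987  0.22803017] 26.55
```

View pics/f.png

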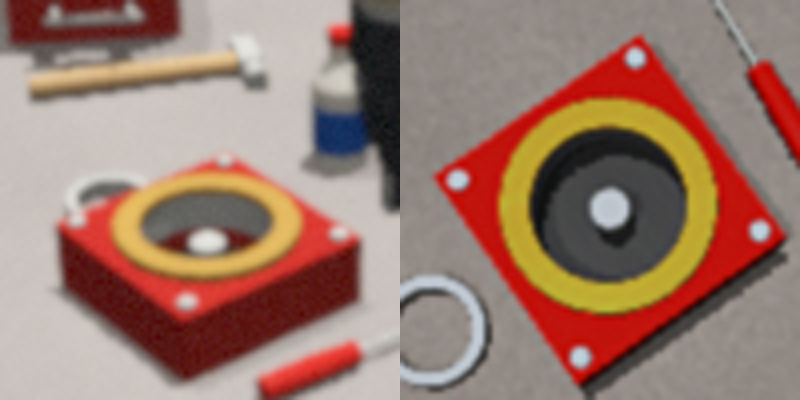

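The flange lies flat on the housing all round (side view ellipse at (205,225), top view centred at (608,205)). Its top is at 80 mm, the arm is clear and nothing else has moved.

```bash
python3 -c "
from workcell import env
print(env.finish_job())"
```

```text
the job is handed in; nothing more can be done
None
```

The bearing cup is pressed fully home, with its flange flat on the housing face all round; I worked from side to side in steps of about 3 mm to stay under 5 degrees (tilt not measured), and the job is handed in at about 27 s of the 51 s limit.

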